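Park the dustpan in its bay under the pegboard shelf

ROBOT

A 6-joint arm with a two-finger parallel gripper is mounted at the origin on the work surface. World frame = base frame: x ahead of the robot, y to its left, z up, the work surface at z = 0. Lengths are in m, angles in rad, forces in N, time in s.
With the tool pointing down it reaches from about 0.35 to 0.775 m from the base axis. Payload 5.5 kg.
Tool frame: the origin (TCP) lies on the centre line of the jaws, within the pads' length; the fingertips stand 11 mm ahead of it and the grasp point (between the pads) lies 8 mm behind it; z points along the fingers, y is the line along which they close (so a half turn about z gives the same grasp; the last joint's range is limited). The gripper opens to 85 mm and grips with 20 to 120 N. Pads are 22 mm wide; open, the fingers measure 114 mm over their backs; the gripper's body (76 mm by 85 mm) begins 54 mm behind the grasp point. The pads swing forward as they close: fully open they stand 13 mm farther back than shut.
Start: joints at [1.131, 0.313, 0.046, 1.304, 0, 1.431], TCP at [0.17, 0.549, 0.242] pointing down, gripper open.
Joint ranges: [-2.76, 2.76], [-0.86, 1.69], [-1.03, 1.26], [-2.2, 2.34], [-1.47, 1.5], [-3.14, 3.14]. Speed limits (rad/s): [2.57, 2.57, 3.14, 3.14, 3.14, 3.14].

INTERFACE

Orientations are given as a unit quaternion [w, x, y, z].
In Python, from workcell import env, viewer, order, models gives the robot as it stands.
- The arm moves only by the tool drive_tool, never from a script. Its argument "series" is a list that holds one entry, the list of rows, each a list of 6 numbers: the shift along the tool's x, y, z each as a share of 120 mm, from -1 to 1, then the turn, a rotation vector about the tool's x, y, z each as a share of 180 degrees, from -1 to 1. A call has 1 to 20 rows; each row shifts and turns the commanded pose from where the row before left it, along the tool's axes as they then stand; what a row does not reach is not made up. A row lasts 1/8 s, in which the tool goes at most 62.5 mm and 10.7 degrees, less where a joint would pass 70% of its speed; a pose out of reach is approached as far as the arm can. A call with a number of a shift or a turn outside -1 to 1 is refused whole. A call with a gripper value outside its range is refused whole. "jaw" is the opening, from -1 (shut) to 1 (fully open), set as the call begins (left out, the last holds). The fingers move at their own pace and stop on an object; "grip_force" is the grip in N (left out, the last holds). Time passes only in rows, so rows that do not move let the fingers close. It gives the time, the measured TCP pose, the force, the opening and the grip force at its end, in the units of the state.
- env.get_state(): the state, without advancing time (a new reading comes with each control period).
- viewer.read_camera(name): name is "side" or "top"; returns the picture (384x512x3 uint8, red, green, blue); there is no depth.
- viewer.camera_info(name): a dict with "intrinsics" (3x3 intrinsics, pixels), "R" (3x3) and "t" (3): a world point X has camera coordinates R X + t. Camera axes: x right, y down, z forward; pixel columns grow to the right and rows downward; lengths in m; the calibration is good to about 2 mm. A picture is of the moment at which its call begins. camera_info takes no time and is no camera call.
- order.hand_in(): hands the job in; it is judged then, once.
Trained networks look in the newest picture that a camera, given by its name, has taken for a name from the list of things; names that differ only in an ending like _2 or _b are one class to them, and where a whole thing is asked for, a point or a joint stands for the part that bears it (a point fixed in the world has none). Each returns a list of dicts, best first, with "score" (0 to 1); they miss things now and then, are a little off and sometimes report something else, mostly with a low value. They report only what shows in the picture. A call takes as long as a camera call. They do not tell look-alikes from the thing itself.
- models.silhouettes(label, camera): "region" (384x512 bool, what is visible of it) and "location" ([column, row] in pixels, amid what is visible of it).
The state is a dict: "clock": time; "joint_pos": joint angles; "qvel": joint speeds; "tau": joint torques, N m; "tcp_pos": TCP position; "orientation": TCP orientation; "wrist_force": force on the tool from outside, world axes, zero at the start; "ft_torque": the same for the moment, N m; "finger_gap": finger opening in m; "grip_force": force on a finger pad.
Only numpy, scipy, OpenCV 4.12 (cv2) and the standard library are available. Lean on these libraries where they do the work, as an engineer would, in place of code of your own. Each camera call takes 0.05 s, during which the arm holds its last target. There are 200 camera calls.

TASK

Put the hand brush that lies in front of the bay into the grey bin. Then park the dustpan: slide it flat and pan first through the open gap in the front of the low mint-green bay, under the shelf, and then sideways behind the low front bar, until its neck has gone past the sprung steel bump on the bar and the pan is fully home with the bump up again. Leave the tin, the jar and the hook rack where they stand.

Things in the scene. Friction and masses are not known exactly. Their poses are not given: they have to be found in the camera images.
- bay: Fixed mint-green parking bay: pegboard shelf on two cheeks (8 mm thick) with a 16 mm high back stop. Origin on the table, mid-bay; x points into the bay, y left; yaw within 0.15 rad. Shelf x -58 to 58 mm, y -133 to 133, underside 42, top 54 mm up. Cheeks reach forward to x -70. Inside: y -125 to 125, x from the bar's back at -58 to the back stop at 50.
- bay_mouth (a point): Centre of the open gap in the bay's front, on the table, in the plane of the bar's front face: at (-70, 55, 0) mm in the bay's frame, same axes. The gap is 140 mm wide (bay y -15 to 125), 42 mm high.
- bay_home (a point): Where the dustpan's origin is when parked: at (-4, -59.5, 0) mm in the bay's frame, same axes; 4 mm play either way in x. The pan's right side then touches the right cheek (within 3 mm), its neck lies over the bar, its handle stands in front of it.
- detent (a joint): Sprung steel bump (ball, 6 mm radius) sticking up through the bar at (-64, -48) mm in the bay's frame, top 21.5 mm above the table. Value: how far it is pressed down in m, 0 = fully up; about 3 N. The dustpan's neck presses it down 3.5 mm in passing; it then springs up behind the neck.
- dustpan: Loose white plastic dustpan, 0.11-0.22 kg, lying flat. Origin: underside, middle of the pan; x to its open mouth, y left. Pan x -50 to 50 mm, y -65 to 65, floor 4 mm, walls up to 36 mm. Neck: round bar 16 mm thick along x back to -118, centre 26 mm up. Handle: upright fin on the neck centred at x -102, 40 mm long in x, 14 mm thick in y, from 18 to 64 mm up.
- dustpan_grip (a point): Point to grip on the dustpan's fin, at (-102, 0, 46) mm in the dustpan's frame; fingers close along the dustpan's y (14 mm thick).
- brush: Red silicone hand brush, loose, 80 g, lying bristles down across the way in front of the bay's gap. Origin: underside, middle of its length. 130 mm long along x, from -65 to +65; head at +x (x 7 to 65, 38 mm wide, 34 mm high), handle to -x (22 mm wide, 17 to 34 mm above the table, with a foot at its end).
- brush_grip (a point): Point to grip on the brush's handle beside the head, at (-12, 0, 26) mm in the brush's frame; fingers close along the brush's y (22 mm wide).
- bin: Grey plastic open-topped bin, fixed to the table, left or right of the bay. Origin: underside, middle. Outside 180 mm in x, 130 mm in y, 60 mm high; walls and floor 5 mm. Inside 170 by 120 mm.
- tin: Bystander: flat round dark steel polish tin, 68 mm diameter, 30 mm high, origin at the middle of its underside.
- jar: Bystander: small amber glass jar with a steel lid, 54 mm diameter, 55 mm high, origin at the middle of its underside.
- hookrack: Bystander: small steel rack with three hooks, standing; base 44 mm in x by 62 mm in y, 52 mm high, origin at the middle of its underside.
- bay_bar (a point): Top middle of the low fixed aluminium bar that closes the right part of the bay's front: at (-64, -70, 14) mm in the bay's frame. The bar spans x -70 to -58, y -125 to -15 mm there and is 14 mm high. Left of it the front is open.
Things that resemble listed ones, but are neither listed nor needed, are in the scene too. Of the things that look like the dustpan, take the one that is farthest from the robot's base at the start.

How it is judged:
On the way, in this order (a step that is already met when the one before it is completed fails the run):
1. the brush lies in the bin, let go (x of brush in the frame of bin between -0.085 and 0.085 m and y of brush in the frame of bin between -0.06 and 0.06 m and z of brush in the frame of bin below 0.035 m and contact force between brush and the fingers below 0.3 N), for 0.2 s.
2. the dustpan has gone in through the open gap, flat, wholly behind the line of the bar (x of dustpan in the frame of bay_home above -0.008 m and y of dustpan in the frame of bay_home above 0.07 m and z of dustpan in the frame of bay_home below 0.01 m and angle between dustpan's own z axis and vertical below 0.1 rad), for 0.1 s.
At the end, for the whole second after the job is handed in: Dustpan flat (0.05 rad) behind the bar, within 8 mm in x, 4 mm in y, 0.08 rad of bay_home; bump up (below 1 mm). Brush inside the bin (origin within its walls, under 35 mm above the bin's underside). Both at rest. Tin, jar, hook rack within 15 mm of their start (x of dustpan in the frame of bay_home between -0.008 and 0.008 m and y of dustpan in the frame of bay_home between -0.004 and 0.004 m and z of dustpan in the frame of bay_home below 0.004 m and angle between dustpan's own z axis and vertical below 0.05 rad and angle between the x axis of dustpan and the x axis of bay, either way round below 0.08 rad and value of joint detent below 0.001 m and linear speed of each of dustpan, brush below 0.01 m/s and x of brush in the frame of bin between -0.085 and 0.085 m and y of brush in the frame of bin between -0.06 and 0.06 m and z of brush in the frame of bin below 0.035 m and distance of each of tin, jar, hookrack from where it was at the start of the episode below 0.015 m); the robot touches nothing.
It fails at once if the tin, the jar or the hook rack is pushed more than 20 mm or tipped over (distance of any of tin, jar, hookrack from where it was at the start of the episode above 0.02 m or angle between any of tin, jar, hookrack's own z axis and vertical above 0.5 rad).
It also fails if it takes over 69 s, if anything falls off the work surface, if the arm or the gripper's body presses on something with over 40 N, if the wrist force passes 120 N, or if a joint passes its speed limit or range.

## Working session

There is one attempt and no reset: what is moved stays moved. The work goes in short steps, Python scripts to look and compute and a tool call to move; the robot and the scene stay as the last step left them, time stands still between calls to the robot, and variables do not carry over. Pictures are saved under pics/ and viewed, at most 10 in all, crops included, and the job is handed in when it is done.

Besides the shell and the picture viewer there is one more tool, called by a JSON object that holds its "op" and its "data". drive_tool: Moves the arm, as the interface text tells. Its arguments: {"type":"object","properties":{"series":{"type":"array"},"jaw":{"type":"number"},"grip_force":{"type":"number"}},"required":["series"]}

```bash
ls; mkdir -p pics
python3 - <<'E'
from workcell import env, viewer
import cv2,numpy as np
for c in("top","side"):
    im=viewer.read_camera(c); cv2.imwrite(f"pics/{c}0.png",im[:,:,::-1])
    i=viewer.camera_info(c); print(c,np.round(i["intrinsics"],1).tolist(),np.round(i["R"],4).tolist(),np.round(i["t"],4).tolist())
s=env.get_state(); print(s)
E
```

```text
pics
top [[422.0, 0.0, 257.5], [0.0, 422.0, 198.3], [0.0, 0.0, 1.0]] [[-0.0074, -0.9999, -0.0092], [-0.9947, 0.0083, -0.1028], [0.1029, 0.0084, -0.9947]] [0.0274, 0.5372, 1.0641]
side [[446.9, 0.0, 256.6], [0.0, 446.9, 190.6], [0.0, 0.0, 1.0]] [[0.8759, -0.4825, 0.0087], [-0.3051, -0.5676, -0.7647], [0.3739, 0.6671, -0.6443]] [-0.4436, 0.203, 1.1742]
{'clock': 0.1, 'joint_pos': array([ 1.13140269e+00,  3.13946101e-01,  4.50759207e-02,  1.30361401e+00,
       -1.72102115e-05,  1.43115713e+00]), 'qvel': array([ 4.58227633e-05, -2.01661252e-03,  4.12387607e-04,  1.32766412e-04,
       -7.42449014e-04, -5.33562168e-04]), 'tau': array([ 3.78709447e-03, -4.81725633e+01,  2.99244243e+01,  1.27625722e-02,
       -4.20913386e-05,  1.78323476e-07]), 'tcp_pos': array([0.16963072, 0.54893639, 0.24147939]), 'orientation': array([-2.32686376e-04,  1.49316670e-01,  9.88789067e-01, -8.11266662e-04]), 'wrist_force': array([ 0.2110857 , -0.48855885, -0.84269853]), 'ft_torque': array([0.0288291 , 0.03609169, 0.02066999]), 'grip_force': 0.0, 'finger_gap': 0.08556384627722227}
```

View pics/top0.png

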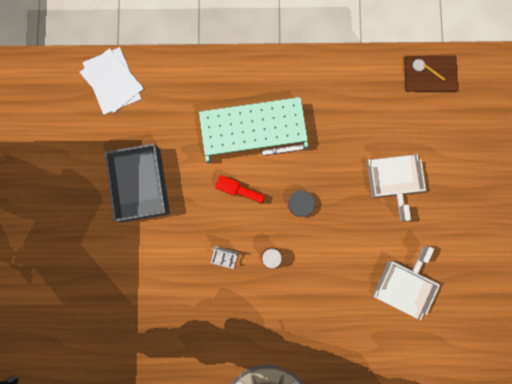

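View pics/side0.png

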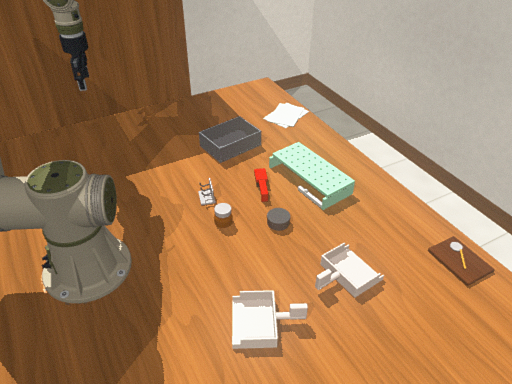

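Candidates for the dustpan: the white pan at top (397,180) and the one at (408,288). The base is at about (268,411), so the pan at (397,180) is the farther one and I choose it. The brush has only one candidate, at (240,190).

```bash
cat > h.py <<'E'
from workcell import env, viewer, models
import cv2,numpy as np
from scipy.optimize import minimize
from scipy.spatial.transform import Rotation as Ro
def proj(c,X):
    i=viewer.camera_info(c); p=(np.asarray(X)@np.array(i["R"]).T+i["t"])@np.array(i["intrinsics"]).T
    return p[:,:2]/p[:,2:]
def box(x0,x1,y0,y1,z0,z1): return np.array([[x,y,z] for x in(x0,x1) for y in(y0,y1) for z in(z0,z1)])/1000.
M=dict(bay=[box(-58,58,-133,133,42,54),box(-70,58,-133,-125,0,42),box(-70,58,125,133,0,42),box(-70,-58,-125,-15,0,14),box(50,58,-125,125,0,16)],
 dustpan=[box(-50,50,-65,65,0,4),box(-50,-46,-65,65,0,36),box(-50,50,-65,-61,0,36),box(-50,50,61,65,0,36),box(-118,-50,-8,8,18,34),box(-122,-82,-7,7,18,64)],
 brush=[box(7,65,-19,19,0,34),box(-65,7,-11,11,17,34),box(-65,-55,-11,11,0,17)],
 bin=[box(-90,90,-65,65,0,60)])
def world(q,P):
    c,s=np.cos(q[2]),np.sin(q[2]); return np.c_[P[:,0]*c-P[:,1]*s+q[0],P[:,0]*s+P[:,1]*c+q[1],P[:,2]]
def render(name,q,c,S=4):
    m=np.zeros((384*S,512*S),np.uint8)
    for P in M[name]:
        p=(proj(c,world(q,P))+.5)*S-.5
        cv2.fillConvexPoly(m,cv2.convexHull(np.round(p*16).astype(np.int32)),255,shift=4)
    return cv2.resize(m,(512,384),interpolation=cv2.INTER_AREA)/255.
def sil(name,c,px):
    L=models.silhouettes(name,c); return min(L,key=lambda d:np.hypot(*(np.array(d["location"])-px)))if L else None
def fit(name,q0,cams):
    obs={}
    for c in cams:
        d=sil(name,c,proj(c,[[q0[0],q0[1],.03]])[0]); 
        if d: obs[c]=np.array(d["region"],float); print(name,c,d["score"],np.round(d["location"]))
    def cost(q,ret=0):
        r={c:1-np.minimum(o,r).sum()/np.maximum(o,r).sum() for c,o in obs.items() for r in [render(name,q,c)]}
        return r if ret else sum(r.values())
    q=np.array(q0,float)
    for s in(.02,.006):
        q=minimize(cost,q,method="Nelder-Mead",options=dict(initial_simplex=np.vstack([q]+[q+np.eye(3)[k]*s*(4 if k==2 else 1) for k in range(3)]),xatol=2e-4,fatol=1e-4)).x
    print(name,np.round(q,4),{c:round(v,3) for c,v in cost(q,1).items()}); return q
def overlay(items,c,fn,crop):
    im=viewer.read_camera(c)[:,:,::-1].copy(); im=cv2.resize(im,None,fx=4,fy=4,interpolation=cv2.INTER_CUBIC)
    for n,q in items:
        for P in M[n]:
            p=proj(c,world(q,P))*4+1.5
            for a in range(8):
                for b in range(a):
                    if bin(a^b).count("1")==1: cv2.line(im,tuple(map(int,p[a])),tuple(map(int,p[b])),(255,0,255),1)
    x0,x1,y0,y1=[4*v for v in crop]; im=im[y0:y1,x0:x1]; f=min(800/im.shape[1],600/im.shape[0]); cv2.imwrite(fn,cv2.resize(im,None,fx=f,fy=f,interpolation=cv2.INTER_AREA))
def ground(c,px,z=0):
    i=viewer.camera_info(c);R=np.array(i["R"]);t=np.array(i["t"]);o=-R.T@t;d=R.T@np.linalg.solve(i["intrinsics"],[*px,1]);return (o+d*(z-o[2])/d[2])[:2]
E
python3 - <<'E'
from h import *
for c in("top","side"): viewer.read_camera(c)
g=lambda *p:list(ground("top",p,.03))
Q={}
for n,q0 in dict(bay=g(253,128)+[.1],dustpan=g(397,178)+[.05],brush=g(240,190)+[1.2],bin=g(137,183)+[.1]).items():
    print(np.round(q0,3)); Q[n]=fit(n,q0,("top","side"))
np.savez("q.npz",**Q)
for n,p in(("tin",(302,203)),("jar",(272,258)),("hookrack",(226,258))): print(n,ground("top",p,.04))
print("lower pan",g(408,288))
overlay(list(Q.items()),"top","pics/ov_top.png",(90,450,80,320))
overlay([("dustpan",Q["dustpan"])],"top","pics/ov_pan.png",(340,460,130,320-100))
E
```

```text
[0.723 0.033 0.1  ]
bay top 0.87 [255. 132.]
bay side 0.85 [313. 172.]
bay [0.7232 0.0342 0.1422] {'top': np.float64(0.042), 'side': np.float64(0.061)}
[ 0.587 -0.338  0.05 ]
dustpan top 0.86 [403. 176.]
dustpan side 0.84 [346. 272.]
dustpan [ 0.5981 -0.3383  0.0992] {'top': np.float64(0.076), 'side': np.float64(0.109)}
[0.559 0.068 1.2  ]
brush top 0.84 [234. 190.]
brush side 0.89 [261. 181.]
brush [0.5597 0.0677 1.1751] {'top': np.float64(0.084), 'side': np.float64(0.233)}
[0.58  0.336 0.1  ]
bin top 0.95 [136. 183.]
bin [0.5785 0.3339 0.1608] {'top': np.float64(0.021)}
tin [ 0.52306991 -0.09059581]
jar [ 0.38446784 -0.012492  ]
hookrack [0.3852877  0.10356303]
lower pan [np.float64(0.30679804070694155), np.float64(-0.3543974587973642)]
```

View pics/ov_top.png

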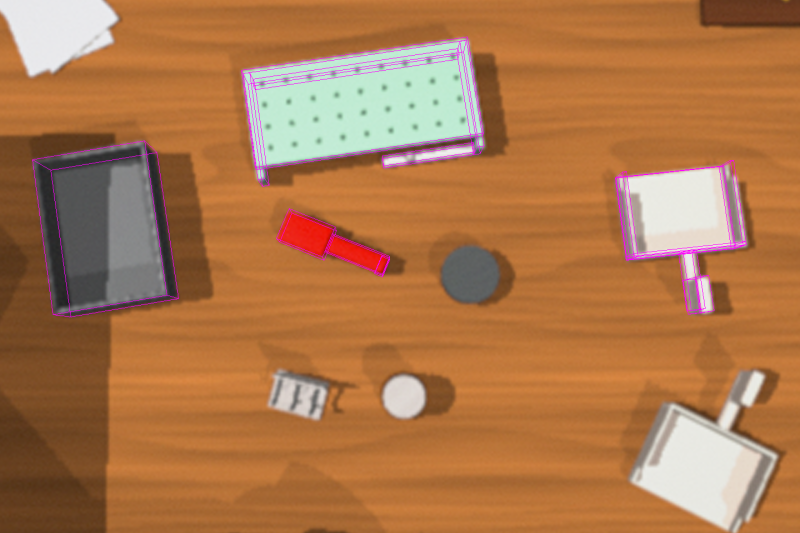

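View pics/ov_pan.png

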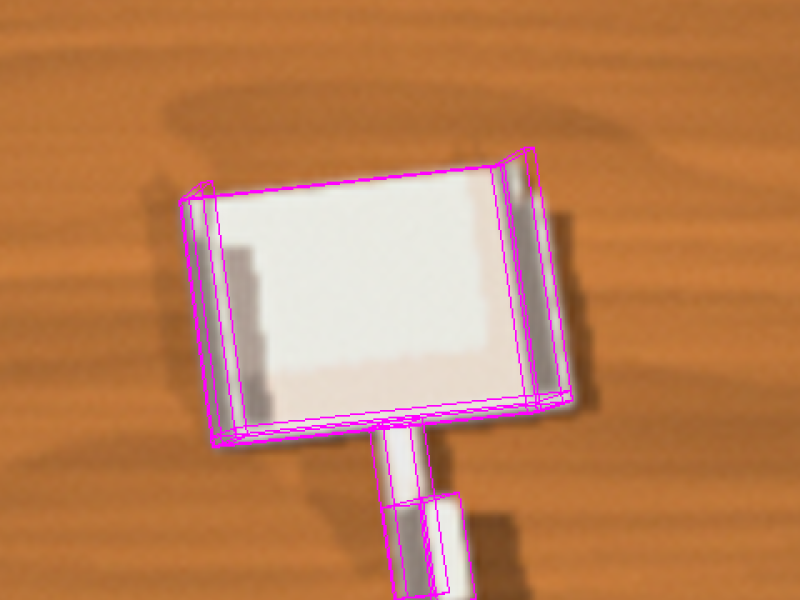

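Both pictures show the wireframes fitting closely. The bay is at (253,127), the bin at (137,183) and the brush at (240,190). The crop confirms the chosen dustpan is the one at (397,180), mouth away from the robot. Next I plan the brush pick.

```bash
cat >> h.py <<'E'
def down(yy): # tool y axis at world yaw yy, z down
    y=np.array([np.cos(yy),np.sin(yy),0]);z=np.array([0,0,-1.]);return np.c_[np.cross(y,z),y,z]
def plan(wps,vmax=.058,wmax=.17,start=None,nmin=1):
    """wps: (x,y,z,yaw_of_tool_y[,rows])"""
    s=env.get_state(); w=s["orientation"]; p=np.array(s["tcp_pos"]); R=Ro.from_quat([*w[1:],w[0]]).as_matrix()
    yy=np.arctan2(R[1,1],R[0,1]); rows=[]
    for wp in wps:
        tgt=np.array(wp[:3]); p0,y0=p.copy(),yy; n=int(max(np.ceil(np.linalg.norm(tgt-p0)/vmax),np.ceil(abs(wp[3]-y0)/wmax),nmin)) if len(wp)<5 else wp[4]
        for k in range(1,n+1):
            pn=p0+(tgt-p0)*k/n; yn=y0+(wp[3]-y0)*k/n
            r=np.r_[R.T@(pn-p)/.12, Ro.from_matrix(R.T@down(yn)).as_rotvec()/np.pi].round(3)
            p=p+R@r[:3]*.12; R=R@Ro.from_rotvec(r[3:]*np.pi).as_matrix(); yy=yn; rows.append((r+0).tolist())
    print(len(rows),str(rows).replace(" ",""))
def bay2w(q,x,y): return world(q,np.array([[x,y,0]])/1000)[0][:2]
E
python3 - <<'E'
from h import *
b=np.load("q.npz")["brush"]; g=world(b,np.array([[-.012,0,.018]]))[0]; yy=b[2]+np.pi/2
plan([(g[0],g[1],.12,yy),(g[0],g[1],.018,yy)])
E
```

```text
13 [[-0.389,-0.27,0.093,0.0,0.0,-0.043],[-0.349,-0.321,0.092,0.0,0.0,-0.042],[-0.304,-0.363,0.093,0.0,0.0,-0.043],[-0.252,-0.402,0.093,0.0,0.0,-0.043],[-0.196,-0.431,0.092,0.0,0.0,-0.042],[-0.137,-0.454,0.093,0.0,0.0,-0.043],[-0.076,-0.468,0.093,0.0,0.0,-0.043],[-0.011,-0.473,0.092,0.0,0.0,-0.042],[0.051,-0.471,0.093,0.0,0.0,-0.043],[0.114,-0.46,0.093,0.0,0.0,-0.043],[0.175,-0.441,0.092,0.0,0.0,-0.042],[0.0,0.0,0.425,0.0,0.0,0.0],[0.0,0.0,0.425,0.0,0.0,0.0]]
```

{"op": "drive_tool", "data": {"series": [[[-0.389, -0.27, 0.093, 0, 0, -0.043], [-0.349, -0.321, 0.092, 0, 0, -0.042], [-0.304, -0.363, 0.093, 0, 0, -0.043], [-0.252, -0.402, 0.093, 0, 0, -0.043], [-0.196, -0.431, 0.092, 0, 0, -0.042], [-0.137, -0.454, 0.093, 0, 0, -0.043], [-0.076, -0.468, 0.093, 0, 0, -0.043], [-0.011, -0.473, 0.092, 0, 0, -0.042], [0.051, -0.471, 0.093, 0, 0, -0.043], [0.114, -0.46, 0.093, 0, 0, -0.043], [0.175, -0.441, 0.092, 0, 0, -0.042], [0, 0, 0, 0, 0, 0], [0, 0, 0, 0, 0, 0]]], "jaw": 0.4, "grip_force": 60}}

```text
clock: 2.33
tcp_pos: [0.5546, 0.0566, 0.1198]
orientation: [-0.0, -0.553, 0.833, 0.001]
wrist_force: [-0.3, 0.5, 0.8]
finger_gap: 0.0596
grip_force: 0.0
```

Run:
```python
from h import *
b=np.load("q.npz")["brush"]; g=world(b,np.array([[-.012,0,.018]]))[0]; yy=b[2]+np.pi/2
s=env.get_state(); print(s["tcp_pos"],g,yy,s["clock"])
plan([(g[0],g[1],.018,yy,3)])
```

```text
[0.55456219 0.05664057 0.1197923 ] [0.55509377 0.05663546 0.018     ] 2.745902232238262 2.325
3 [[-0.001,-0.002,0.283,0.0,0.0,0.0],[0.0,-0.001,0.283,0.0,0.0,-0.001],[-0.001,-0.002,0.282,0.0,0.0,0.0]]
```

Tracking is accurate. I'll descend, grip and lift.

{"op": "drive_tool", "data": {"series": [[[0, 0, 0.283, 0, 0, 0], [0, 0, 0.283, 0, 0, 0], [0, 0, 0.283, 0, 0, 0], [0, 0, 0, 0, 0, 0]]]}}

```text
clock: 2.82
tcp_pos: [0.5518, 0.0583, 0.0164]
orientation: [-0.002, -0.554, 0.832, 0.002]
wrist_force: [-0.6, 0.6, 0.7]
finger_gap: 0.0599
grip_force: 0.0
```

{"op": "drive_tool", "data": {"series": [[[0, 0, 0, 0, 0, 0], [0, 0, 0, 0, 0, 0], [0, 0, 0, 0, 0, 0], [0, 0, 0, 0, 0, 0], [0, 0, -0.3, 0, 0, 0], [0, 0, -0.45, 0, 0, 0], [0, 0, -0.45, 0, 0, 0], [0, 0, 0, 0, 0, 0]]], "jaw": -1}}

```text
clock: 3.82
tcp_pos: [0.5586, 0.0564, 0.168]
orientation: [0.004, -0.554, 0.833, -0.003]
wrist_force: [0.6, 0.4, -1.7]
finger_gap: 0.0215
grip_force: 59.0
```

Run:
```python
from h import *
Q=np.load("q.npz");b=Q["bin"]; g=world(b,np.array([[-.012,0,0]]))[0]; yy=b[2]+np.pi/2
print(g,yy)
plan([(g[0],g[1],.16,yy),(g[0],g[1],.032,yy)])
```

```text
[0.56666043 0.33198219 0.        ] 1.7315756839957481
9 [[-0.357,0.138,0.011,-0.003,0.001,0.054],[-0.329,0.196,0.012,0.0,0.0,0.053],[-0.292,0.248,0.011,0.0,0.0,0.054],[-0.246,0.294,0.012,0.0,0.0,0.054],[-0.192,0.33,0.011,0.0,0.0,0.054],[-0.134,0.359,0.012,0.0,0.0,0.053],[0.0,0.0,0.355,0.0,0.0,0.0],[0.001,-0.001,0.356,0.0,0.0,0.0],[0.0,0.0,0.355,0.0,0.0,0.0]]
```

{"op": "drive_tool", "data": {"series": [[[-0.357, 0.138, 0.011, 0, 0, 0.054], [-0.329, 0.196, 0.012, 0, 0, 0.053], [-0.292, 0.248, 0.011, 0, 0, 0.054], [-0.246, 0.294, 0.012, 0, 0, 0.054], [-0.192, 0.33, 0.011, 0, 0, 0.054], [-0.134, 0.359, 0.012, 0, 0, 0.053], [0, 0, 0, 0, 0, 0], [0, 0, 0.3, 0, 0, 0], [0, 0, 0.3, 0, 0, 0], [0, 0, 0.3, 0, 0, 0], [0, 0, 0.12, 0, 0, 0], [0, 0, 0, 0, 0, 0]]]}}

```text
clock: 5.32
tcp_pos: [0.5623, 0.3311, 0.0305]
orientation: [-0.001, -0.081, 0.997, -0.0]
wrist_force: [0.3, -0.0, -0.9]
finger_gap: 0.0209
grip_force: 59.0
```

{"op": "drive_tool", "data": {"series": [[[0, 0, 0, 0, 0, 0], [0, 0, 0, 0, 0, 0], [0, 0, 0, 0, 0, 0], [0, 0, -0.25, 0, 0, 0], [0, 0, -0.45, 0, 0, 0], [0, 0, -0.45, 0, 0, 0], [0, 0, 0, 0, 0, 0]]], "jaw": 0.1}}

```text
clock: 6.2
tcp_pos: [0.5662, 0.3336, 0.1761]
orientation: [0.005, -0.081, 0.997, 0.002]
wrist_force: [0.0, 0.3, 0.4]
finger_gap: 0.0472
grip_force: 0.0
```

Run:
```python
from h import *
Q=np.load("q.npz");d=Q["dustpan"]; g=world(d,np.array([[-.102,0,0]]))[0]; yy=d[2]+np.pi/2
print(g,yy)
overlay([],"side","pics/bin1.png",(180,300,100,190))
plan([(g[0],g[1],.17,yy),(g[0],g[1],.09,yy)])
```

```text
[ 0.49663705 -0.3483729   0.        ] 1.6700267900089185
14 [[0.123,-0.459,0.001,0.001,0.002,0.002],[0.12,-0.46,0.002,0.0,0.0,0.001],[0.119,-0.461,0.003,0.0,0.0,0.002],[0.116,-0.461,0.003,0.0,0.0,0.002],[0.113,-0.462,0.003,0.0,0.0,0.001],[0.112,-0.462,0.002,0.0,0.0,0.002],[0.108,-0.463,0.003,0.0,0.0,0.002],[0.106,-0.464,0.003,0.0,0.0,0.001],[0.104,-0.464,0.003,0.0,0.0,0.002],[0.102,-0.464,0.002,0.0,0.0,0.002],[0.098,-0.466,0.003,0.0,0.0,0.001],[0.097,-0.465,0.003,0.0,0.0,0.002],[0.0,0.0,0.333,0.0,0.0,0.0],[0.0,0.001,0.333,0.0,0.0,0.0]]
```

View pics/bin1.png

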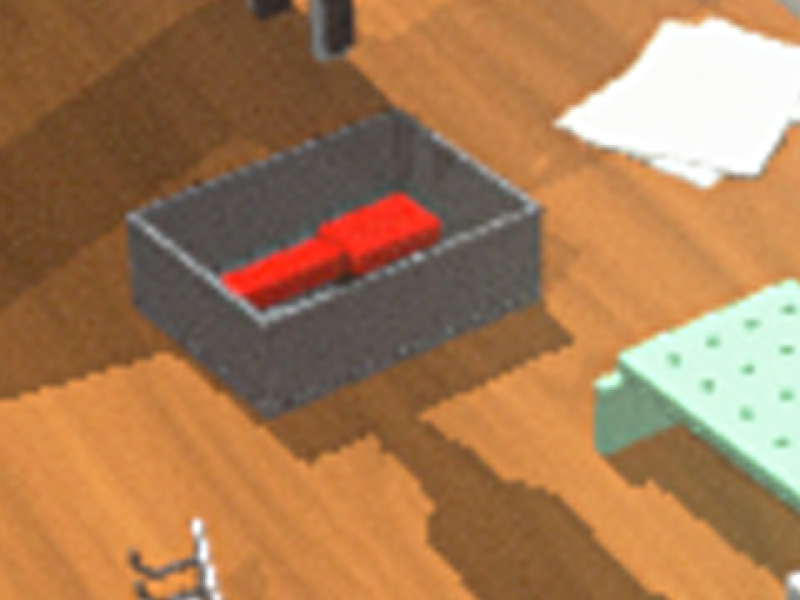

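The picture shows the brush lying flat in the bin (side camera, about (230,137)), let go. Next, the dustpan.

{"op": "drive_tool", "data": {"series": [[[0.123, -0.459, 0, 0.001, 0.002, 0.002], [0.12, -0.46, 0.002, 0, 0, 0.001], [0.119, -0.461, 0.003, 0, 0, 0.002], [0.116, -0.461, 0.003, 0, 0, 0.002], [0.113, -0.462, 0.003, 0, 0, 0.001], [0.112, -0.462, 0.002, 0, 0, 0.002], [0.108, -0.463, 0.003, 0, 0, 0.002], [0.106, -0.464, 0.003, 0, 0, 0.001], [0.104, -0.464, 0.003, 0, 0, 0.002], [0.102, -0.464, 0.002, 0, 0, 0.002], [0.098, -0.466, 0.003, 0, 0, 0.001], [0.097, -0.465, 0.003, 0, 0, 0.002], [0, 0, 0.333, 0, 0, 0], [0, 0, 0.333, 0, 0, 0], [0, 0, 0, 0, 0, 0], [0, 0, 0, 0, 0, 0]]]}}

```text
clock: 8.25
tcp_pos: [0.4945, -0.3494, 0.0894]
orientation: [-0.003, -0.05, 0.999, -0.002]
wrist_force: [-0.0, 0.0, -0.4]
finger_gap: 0.0471
grip_force: 0.0
```

Run:
```python
from h import *
Q=np.load("q.npz");d=Q["dustpan"]; g=world(d,np.array([[-.102,0,0]]))[0]; yy=d[2]+np.pi/2
print(env.get_state()["tcp_pos"],g)
plan([(g[0],g[1],.043,yy,3)])
```

```text
[ 0.49452164 -0.34941459  0.08936262] [ 0.49663705 -0.3483729   0.        ]
3 [[-0.007,0.003,0.129,-0.001,-0.002,0.0],[-0.006,0.002,0.129,0.0,0.0,0.0],[-0.006,0.002,0.128,0.0,0.0,0.0]]
```

{"op": "drive_tool", "data": {"series": [[[0, 0, 0.129, 0, 0, 0], [0, 0, 0.129, 0, 0, 0], [0, 0, 0.129, 0, 0, 0], [0, 0, 0, 0, 0, 0], [0, 0, 0, 0, 0, 0]]]}}

```text
clock: 8.88
tcp_pos: [0.4941, -0.3497, 0.0423]
orientation: [-0.003, -0.05, 0.999, -0.002]
wrist_force: [-0.5, -0.8, -0.5]
finger_gap: 0.0471
grip_force: 0.0
```

{"op": "drive_tool", "data": {"series": [[[0, 0, 0, 0, 0, 0], [0, 0, 0, 0, 0, 0], [0, 0, 0, 0, 0, 0], [0, 0, 0, 0, 0, 0], [0, 0, 0, 0, 0, 0]]], "jaw": -1, "grip_force": 100}}

```text
clock: 9.5
tcp_pos: [0.4944, -0.3501, 0.043]
orientation: [-0.003, -0.049, 0.999, -0.002]
wrist_force: [-1.6, -0.2, 5.1]
finger_gap: 0.0124
grip_force: 97.5
```

Run:
```python
from h import *
Q=np.load("q.npz"); viewer.read_camera("top"); viewer.read_camera("side")
d=fit("dustpan",Q["dustpan"],("top","side")); s=env.get_state(); print(s["wrist_force"],s["orientation"],s["tcp_pos"],s["clock"])
w=s["orientation"]; R=Ro.from_quat([*w[1:],w[0]]).as_matrix(); print("yawy-90",np.arctan2(R[1,1],R[0,1])-np.pi/2)
t=s["tcp_pos"][:2]-d[:2];c,sn=np.cos(d[2]),np.sin(d[2]);print("grip in pan",t[0]*c+t[1]*sn,-t[0]*sn+t[1]*c)
```

```text
dustpan top 0.66 [399. 175.]
dustpan side 0.83 [354. 276.]
dustpan [ 0.5991 -0.3396  0.0846] {'top': np.float64(0.158), 'side': np.float64(0.403)}
[-1.45964882 -0.36543455  6.62015635] [-0.00252596 -0.04949578  0.9987685  -0.00229465] [ 0.49438254 -0.35009602  0.04300453] 9.7
yawy-90 0.09904402688842406
grip in pan -0.10527144484666758 -0.0016342420794269175
```

Run:
```python
from h import *
b=np.load("q.npz")["bay"]; g=bay2w(b,-246.4,55); yy=b[2]+np.pi/2; s=env.get_state()["tcp_pos"]
print(g)
plan([(s[0],s[1],.113,1.67,3),(g[0],g[1],.113,yy,11)])
```

```text
[0.47150104 0.05377026]
14 [[0.001,-0.001,-0.194,-0.001,-0.002,0.0],[0.0,0.0,-0.195,0.0,0.0,0.0],[0.0,0.0,-0.194,0.0,0.0,0.0],[-0.013,0.306,0.0,0.0,0.0,-0.001],[-0.014,0.306,-0.001,0.0,0.0,-0.002],[-0.016,0.306,0.0,0.0,0.0,-0.001],[-0.017,0.306,-0.001,0.0,0.0,-0.001],[-0.018,0.306,0.0,0.0,0.0,-0.001],[-0.018,0.306,0.0,0.0,0.0,-0.002],[-0.021,0.306,-0.001,0.0,0.0,-0.001],[-0.022,0.305,0.0,0.0,0.0,-0.001],[-0.023,0.306,0.0,0.0,0.0,-0.001],[-0.023,0.305,-0.001,0.0,0.0,-0.001],[-0.025,0.306,0.0,0.0,0.0,-0.002]]
```

{"op": "drive_tool", "data": {"series": [[[0, 0, -0.194, -0.001, -0.002, 0], [0, 0, -0.195, 0, 0, 0], [0, 0, -0.194, 0, 0, 0], [-0.013, 0.306, 0, 0, 0, -0.001], [-0.014, 0.306, 0, 0, 0, -0.002], [-0.016, 0.306, 0, 0, 0, -0.001], [-0.017, 0.306, 0, 0, 0, -0.001], [-0.018, 0.306, 0, 0, 0, -0.001], [-0.018, 0.306, 0, 0, 0, -0.002], [-0.021, 0.306, 0, 0, 0, -0.001], [-0.022, 0.305, 0, 0, 0, -0.001], [-0.023, 0.306, 0, 0, 0, -0.001], [-0.023, 0.305, 0, 0, 0, -0.001], [-0.025, 0.306, 0, 0, 0, -0.002], [0, 0, 0, 0, 0, 0], [0, 0, 0, 0, 0, 0]]]}}

```text
clock: 11.7
tcp_pos: [0.4708, 0.0542, 0.1117]
orientation: [-0.001, -0.072, 0.997, -0.0]
wrist_force: [-0.0, -0.1, -1.3]
finger_gap: 0.0126
grip_force: 98.0
```

{"op": "drive_tool", "data": {"series": [[[0, 0, 0.2, 0, 0, 0], [0, 0, 0.2, 0, 0, 0], [0, 0, 0.1, 0, 0, 0], [0, 0, 0.05, 0, 0, 0], [0, 0, 0, 0, 0, 0], [0, 0, 0, 0, 0, 0]]]}}

```text
clock: 12.45
tcp_pos: [0.472, 0.0541, 0.0469]
orientation: [0.001, -0.071, 0.997, -0.0]
wrist_force: [-0.2, -0.3, -1.7]
finger_gap: 0.0124
grip_force: 98.0
```

```bash
cat >> h.py <<'E'
def panpose(gx=-.1044):
    s=env.get_state(); w=s["orientation"]; R=Ro.from_quat([*w[1:],w[0]]).as_matrix(); a=np.arctan2(R[1,1],R[0,1])-np.pi/2
    q=np.array([*(s["tcp_pos"][:2]-gx*np.array([np.cos(a),np.sin(a)])),a]); b=np.load("q.npz")["bay"]
    d=q[:2]-b[:2];c,sn=np.cos(b[2]),np.sin(b[2]); print("pan in bay mm",np.round([1e3*(d[0]*c+d[1]*sn),1e3*(-d[0]*sn+d[1]*c)],1),"dyaw",round(a-b[2],4),"tilt",np.round(R[:2,2],4),"z",s["tcp_pos"][2],"F",np.round(s["wrist_force"],1),"t",s["clock"],s["finger_gap"]); return q
E
python3 - <<'E'
from h import *
q=panpose(); b=np.load("q.npz")["bay"]
overlay([("dustpan",q),("bay",b)],"top","pics/pre_top.png",(190,320,90,250-60))
overlay([("dustpan",q),("bay",b)],"side","pics/pre_side.png",(220,370,130,240))
E
```

```text
pan in bay mm [-141.4   55.4] dyaw 0.0009 tilt [ 0.0015 -0.0004] z 0.04689891370604867 F [-0.2 -0.3 -1.7] t 12.45 0.012372771313394131
```

View pics/pre_top.png

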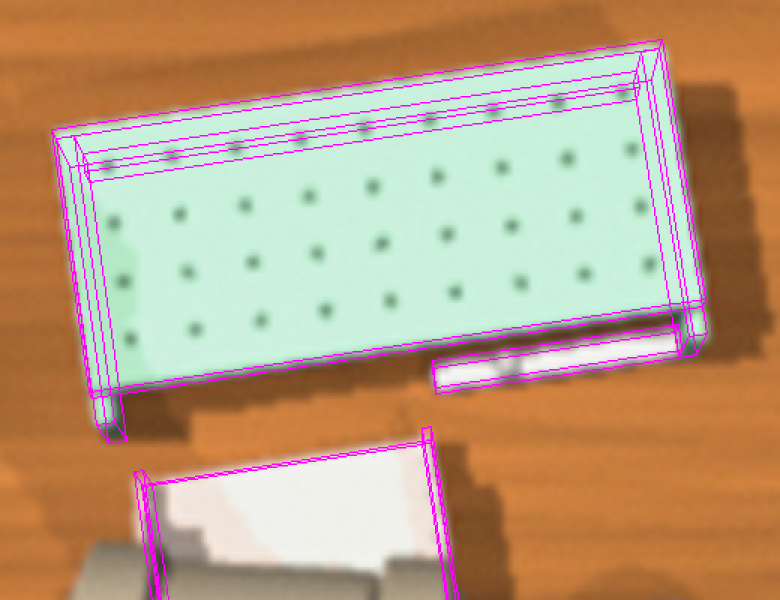

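View pics/pre_side.png

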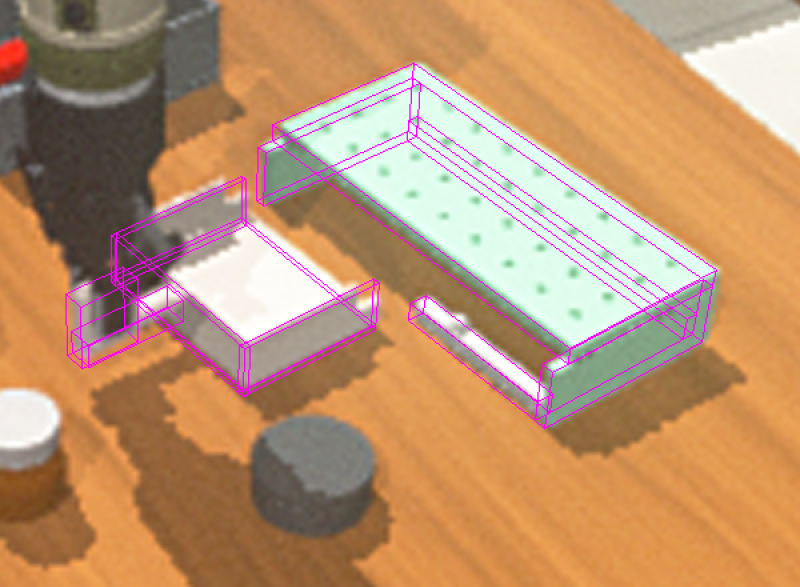

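Both views show the pan lined up with the gap (pan front top about (235,165)) and flat. I'll lower it and insert it.

{"op": "drive_tool", "data": {"series": [[[0, -0.01, 0.025, 0, 0, 0], [-0.1, 0, 0, 0, 0, 0], [-0.15, 0, 0, 0, 0, 0], [-0.15, 0, 0, 0, 0, 0], [-0.15, 0, 0, 0, 0, 0], [-0.1, 0, 0, 0, 0, 0], [0, 0, 0, 0, 0, 0], [0, 0, 0, 0, 0, 0]]]}}

```text
clock: 13.55
tcp_pos: [0.5482, 0.0642, 0.0431]
orientation: [-0.0, -0.072, 0.997, -0.0]
wrist_force: [-0.2, -0.1, -2.4]
finger_gap: 0.0128
grip_force: 98.0
```

```bash
python3 -c "
from h import *
panpose()"
```

```text
pan in bay mm [-64.6  54.6] dyaw 0.0011 tilt [-0.0005 -0.0003] z 0.04307940847542589 F [-0.2 -0.1 -2.4] t 13.55 0.012813931045798676
```

{"op": "drive_tool", "data": {"series": [[[-0.1, 0, 0, 0, 0, 0], [-0.12, 0, 0, 0, 0, 0], [-0.12, 0, 0, 0, 0, 0], [-0.1, 0, 0, 0, 0, 0], [-0.04, 0, 0, 0, 0, 0], [-0.017, 0, 0, 0, 0, 0], [0, 0, 0, 0, 0, 0], [0, 0, 0, 0, 0, 0]]]}}

```text
clock: 14.55
tcp_pos: [0.6073, 0.0726, 0.0432]
orientation: [-0.0, -0.071, 0.997, -0.0]
wrist_force: [1.0, -0.5, -1.9]
finger_gap: 0.0127
grip_force: 98.0
```

{"op": "drive_tool", "data": {"series": [[[-0.017, 0, 0, 0, 0, 0], [-0.01, 0, 0, 0, 0, 0], [0, 0, 0, 0, 0, 0], [0, 0, 0, 0, 0, 0]]]}}

```text
clock: 15.05
tcp_pos: [0.6109, 0.0731, 0.0432]
orientation: [0.0, -0.072, 0.997, -0.0]
wrist_force: [0.1, 0.2, -1.9]
finger_gap: 0.0125
grip_force: 98.0
```

```bash
python3 -c "
from h import *
panpose()"
```

```text
pan in bay mm [-1.3 54.5] dyaw 0.001 tilt [ 0.0002 -0.0003] z 0.04321931241038378 F [ 0.1  0.2 -1.9] t 15.05 0.012544306560353642
```

No contact yet, so I'll find the back stop in small steps.

{"op": "drive_tool", "data": {"series": [[[-0.01, 0, 0, 0, 0, 0], [-0.01, 0, 0, 0, 0, 0], [0, 0, 0, 0, 0, 0]]]}}

```text
clock: 15.42
tcp_pos: [0.6122, 0.0736, 0.0431]
orientation: [-0.001, -0.071, 0.997, -0.0]
wrist_force: [-4.4, 0.8, 1.7]
finger_gap: 0.0127
grip_force: 98.6
```

{"op": "drive_tool", "data": {"series": [[[-0.01, 0, 0, 0, 0, 0], [-0.01, 0, 0, 0, 0, 0], [0, 0, 0, 0, 0, 0]]]}}

```text
clock: 15.8
tcp_pos: [0.6124, 0.0738, 0.0431]
orientation: [-0.003, -0.071, 0.997, -0.0]
wrist_force: [-11.2, -1.1, 7.4]
finger_gap: 0.0127
grip_force: 99.5
```

{"op": "drive_tool", "data": {"series": [[[0.031, 0, 0, 0, 0, 0], [0.031, 0, 0, 0, 0, 0], [0, 0, 0, 0, 0, 0], [0, -0.1, 0, 0, 0, 0], [0, -0.13, 0, 0, 0, 0], [0, -0.13, 0, 0, 0, 0], [0, -0.13, 0, 0, 0, 0], [0, -0.1, 0, 0, 0, 0], [0, -0.06, 0, 0, 0, 0], [0, 0, 0, 0, 0, 0], [0, 0, 0, 0, 0, 0]]]}}

```text
clock: 17.18
tcp_pos: [0.6193, -0.004, 0.0432]
orientation: [0.0, -0.072, 0.997, 0.0]
wrist_force: [-0.1, 0.5, -1.8]
finger_gap: 0.0129
grip_force: 98.0
```

```bash
python3 -c "
from h import *
panpose()"
```

```text
pan in bay mm [ -3.8 -23. ] dyaw 0.0015 tilt [0.     0.0001] z 0.04323379453248536 F [-0.1  0.5 -1.8] t 17.175 0.012884939817023199
```

{"op": "drive_tool", "data": {"series": [[[0, -0.04, 0.005, 0, 0, 0], [0, -0.05, 0, 0, 0, 0], [0, -0.05, 0, 0, 0, 0], [0, -0.05, 0, 0, 0, 0], [0, -0.04, 0, 0, 0, 0], [0, -0.03, 0, 0, 0, 0], [0, 0, 0, 0, 0, 0]]]}}

```text
clock: 18.05
tcp_pos: [0.6243, -0.0364, 0.0429]
orientation: [0.0, -0.071, 0.997, -0.001]
wrist_force: [0.3, -3.4, 1.5]
finger_gap: 0.0126
grip_force: 98.5
```

{"op": "drive_tool", "data": {"series": [[[0, -0.02, 0, 0, 0, 0], [0, -0.01, 0, 0, 0, 0], [0, -0.01, 0, 0, 0, 0], [0, 0, 0, 0, 0, 0]]]}}

```text
clock: 18.55
tcp_pos: [0.6247, -0.0397, 0.0428]
orientation: [0.0, -0.072, 0.997, 0.0]
wrist_force: [-0.1, 1.3, 2.3]
finger_gap: 0.0126
grip_force: 98.7
```

```bash
python3 -c "
from h import *
panpose()"
```

```text
pan in bay mm [ -3.6 -59. ] dyaw 0.0015 tilt [0.0005 0.0003] z 0.0428176954597465 F [-0.1  1.3  2.3] t 18.55 0.012558025696919665
```

{"op": "drive_tool", "data": {"series": [[[0, -0.01, 0, 0, 0, 0], [0, -0.008, 0, 0, 0, 0], [0, 0, 0, 0, 0, 0], [0, 0, 0, 0, 0, 0]]]}}

```text
clock: 19.05
tcp_pos: [0.625, -0.0421, 0.0428]
orientation: [0.0, -0.072, 0.997, -0.0]
wrist_force: [-0.7, 2.8, 2.8]
finger_gap: 0.013
grip_force: 98.8
```

```bash
python3 -c "
from h import *
panpose()"
```

```text
pan in bay mm [ -3.6 -61.6] dyaw 0.0011 tilt [ 0.0005 -0.0001] z 0.04277808596224136 F [-0.7  2.8  2.8] t 19.05 0.013026339574137728
```

{"op": "drive_tool", "data": {"series": [[[0, -0.009, 0, 0, 0, 0], [0, -0.009, 0, 0, 0, 0], [0, 0, 0, 0, 0, 0]]]}}

```text
clock: 19.42
tcp_pos: [0.6247, -0.0426, 0.0428]
orientation: [-0.0, -0.072, 0.997, 0.001]
wrist_force: [-2.3, 7.8, 5.0]
finger_gap: 0.0125
grip_force: 99.2
```

```bash
python3 -c "
from h import *
panpose()"
```

```text
pan in bay mm [ -4.1 -61.8] dyaw 0.0028 tilt [-0.0006  0.0028] z 0.04276421286175762 F [-2.3  7.8  5. ] t 19.425 0.01245768165634875
```

The pan is against the cheek. I'll relieve the push, open and retreat.

{"op": "drive_tool", "data": {"series": [[[0, 0.02, 0, 0, 0, 0], [0, 0, 0, 0, 0, 0], [0, 0, 0, 0, 0, 0]]]}}

```text
clock: 19.8
tcp_pos: [0.6249, -0.0421, 0.0428]
orientation: [0.0, -0.071, 0.997, -0.0]
wrist_force: [-0.7, 3.1, 4.2]
finger_gap: 0.013
grip_force: 98.9
```

{"op": "drive_tool", "data": {"series": [[[0, 0, 0, 0, 0, 0], [0, 0, 0, 0, 0, 0], [0, 0, 0, 0, 0, 0], [0, 0, 0, 0, 0, 0], [0, 0, -0.2, 0, 0, 0], [0, 0, -0.45, 0, 0, 0], [0.2, 0, -0.4, 0, 0, 0], [0.45, 0, 0, 0, 0, 0], [0.45, 0, 0, 0, 0, 0], [0, 0.3, 0, 0, 0, 0], [0, 0.5, 0, 0, 0, 0], [0, 0.5, 0, 0, 0, 0], [0, 0.5, 0, 0, 0, 0], [0, 0, 0, 0, 0, 0]]], "jaw": 0.1}}

```text
clock: 21.55
tcp_pos: [0.4623, 0.1566, 0.1688]
orientation: [0.0, -0.075, 0.997, 0.0]
wrist_force: [0.3, -0.8, -0.4]
finger_gap: 0.0469
grip_force: 0.0
```

Run:
```python
from h import *
b=np.load("q.npz")["bay"]; p=bay2w(b,-4,-59.5); q=np.array([*p,b[2]])
overlay([("dustpan",q),("bay",b)],"top","pics/end_top.png",(190,330,90,195))
overlay([("dustpan",q),("bay",b)],"side","pics/end_side.png",(190,370,110,240))
print(env.get_state()["clock"],env.get_state()["tcp_pos"])
```

```text
21.65 [0.46320119 0.15348305 0.16864012]
```

View pics/end_top.png

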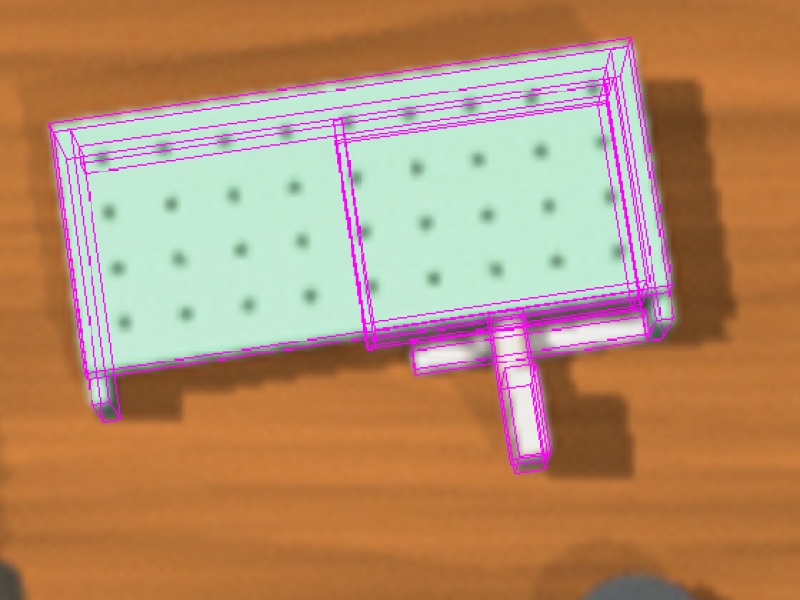

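View pics/end_side.png

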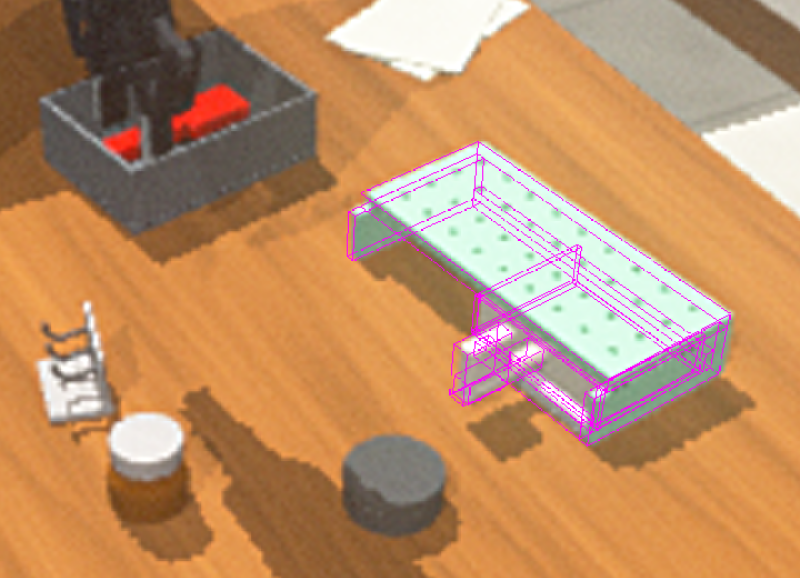

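The end pictures show the pan parked on the home wireframe (neck at top camera about (279,150)), with the bump to the left of the neck. The brush is in the bin and the bystanders haven't moved. Handing in.

```bash
python3 -c "
from workcell import order
print(order.hand_in())"
```

```text
the job is handed in; nothing more can be done
None
```

The brush is in the grey bin and the dustpan is parked at home past the bump, by the final pictures; I handed the job in at about 22 s of 69 s, and hand-in returned no verdict.

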